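# Change over two photometer vials, draw the changer's pull rod to its ring and hold it

## Task

The two vials in the photometer's sliding carriage were loaded the wrong way round: change them over, so that the white-capped blank stands in the front well (the one nearest the pull rod) and the blue-capped sample in the middle well, both fully seated, with the rear well left empty. Then take the black knob and draw the rod straight out of its bushing against the return spring, without forcing it sideways, until the red ring on the rod is level with the bushing's face, which puts the blue-capped vial in the light beam. Finish while still holding the knob there, and leave the other things on the bench where they are.

Things in the scene. Friction and masses are not known exactly. Their poses are not given: they have to be found in the camera images.
- photometer: low pale bench instrument, fixed. Origin on the bench under the light beam, z up; x runs along the rod and wells, the rod leaves to -x. Open trough along x, 40 mm wide inside, walls 40 mm high. Dark lamp house (+y, out to 63 mm) and detector (-y, out to 56 mm) beside it at x = 0, 46 mm long, 44 mm high. Electronics box at x = 102 to 182 mm, 104 mm wide, 53 mm high
- carriage: dark block 112 x 38 x 40 mm with three wells, fast on a steel pull rod; 0.3 kg. Loose in the trough, 1 mm play a side. Origin under the front well, on its underside, 11 mm above the bench; axes as the photometer's. Rod fully in: at x = 0 in the photometer's frame (front well in the beam); drawn out by d: x = -d. Wanted: d = 36 mm; end of travel 74 mm. It slides home when let go
- slot_front (a point): centre of the front well's floor, 17 mm above the bench; the well nearest the rod. All wells are round, 26 mm wide, 34 mm deep, 36 mm apart; z points up out of the well. The block's top is 51 mm above the bench
- slot_middle (a point): centre of the middle well's floor, 36 mm behind the front one
- slot_rear (a point): centre of the rear well's floor, 72 mm behind the front one; empty at the start, of use to park a vial on the way, and empty again at the end
- knob (a point): middle of the black knob on the rod's end: ribbed cylinder 25 mm in diameter, 25 mm long, its axis along the rod, 34 mm above the bench, 11 mm clear of the bushing when the rod is in. A spring (orange yoke round the rod in the trough) drives the rod in, with about 3 N when home and 6 N when 36 mm out
- red_ring (a point): the red ring on the rod (2 mm wide), on the rod's axis; 36 mm inside the bushing's face when the rod is in. A black ring lies 36 mm further in
- bushing_face (a point): centre of the outer face of the bushing (brass collar), 34 mm above the bench, at x = -120 mm in the photometer's frame. The rod, 10 mm thick, runs in its bore, 12 mm wide and 26 mm long: pull along the photometer's x axis or it jams. The front plate round it is 66 mm wide and 59 mm high
- beam (a point): where the light beam crosses the trough, 34 mm above the bench at the photometer's x = y = 0; white lines on the lamp house and the detector mark it
- vial_blue: clear glass sample vial with a blue ribbed cap, 22 mm in diameter over glass and cap, 68 mm high, 30 g; the cap is the top 18 mm, the foot is bevelled. Origin: centre of its underside, z up. It starts in the front well; a seated vial stands 34 mm out of its well, top at 85 mm above the bench
- vial_white: the blank: the same vial with a white cap; it starts in the middle well
- timer: bystander: white bench timer, 47 x 68 x 66 mm, right of the photometer; origin at the centre of its underside
- tube_rack_white: bystander: white rack of small tubes, 78 x 146 x 50 mm, left; origin at the centre of its underside
- marker_red: bystander: marker pen with a red cap, 134 mm long, 12 mm thick, lying at the front right; origin under its middle
- tape_roll_pink: bystander: roll of pink tape, 52 mm wide, 22 mm high, on the right; origin at the centre of its underside

How it is judged:
By the outcome, as a careful person would: the job done as asked, in the order asked, and still so for the second after the job is handed in, while the arm keeps its last pose, push and grip.
It also fails if it takes over 64 s, if anything falls off the work surface, if the arm or the gripper's body presses on something with over 40 N, if the wrist force passes 120 N, or if a joint passes its speed limit or range.

## Robot

A 6-joint arm with a two-finger parallel gripper is mounted at the origin on a cart in front of the work surface, level with it; the furniture and walls round the work are solid. World frame = base frame: x ahead of the robot, y to its left, z up, the work surface at z = 0. Lengths are in m, angles in rad, forces in N, time in s.
With the tool pointing down it reaches from about 0.35 to 1 m from the base axis. Payload 7.1 kg.
Tool frame: the origin (TCP) lies midway between the tips of the shut fingers; the grasp point (between the pads) lies 19 mm behind it; z points along the fingers, y is the line along which they close (so a half turn about z gives the same grasp; the last joint's range is limited). The gripper opens to 85 mm and grips with 20 to 120 N. Pads are 22 mm wide; open, the fingers measure 114 mm over their backs; the gripper's body (76 mm by 85 mm) begins 54 mm behind the grasp point. The pads swing forward as they close: fully open they stand 13 mm farther back than shut.
Start: joints at [-1.341, 0.423, 1.63, -0, 1.089, -0.019], TCP at [0.154, -0.606, 0.231] pointing down, gripper open.
Joint ranges: [-3, 3], [-0.9, 2.11], [0.09, 2.58], [-1.31, 4.45], [0.11, 2.69], [-2.54, 2.54]. Speed limits (rad/s): [2.39, 2.39, 3.01, 3.14, 3.14, 3.14].

## Interface

Orientations are given as a 3x3 rotation matrix whose columns are the frame's x, y, z axes.
In Python, from workcell import env, effector, kinematics, vision, models gives the robot as it stands. The module is installed in compiled form; this text tells all that it offers. Calls block until the motion is done:
- env.move_pose(position, orientation): joint-space move of the TCP to a pose.
- env.move_linear(position, frame=None, v=0.15): straight line of the TCP; frame=None keeps the orientation; v is the mean speed in m/s.
- env.movej(angles): joint-space move.
- effector.ungrasp() and effector.grasp(force=None): open the fingers fully, or close them until they stop; force is the grip in N (None keeps the last).
- env.sleep(seconds).
- kinematics.inverse_kinematics(position, orientation): joint angles nearest the present ones, or None.
- env.state(): the state.
- vision.snapshot(name): name is "scene" or "top" or "wrist"; returns a dict with "img" (480x640x3 uint8, red, green, blue), "fx", "fy", "cx", "cy" (pixels), "xyz" and "rotation" of the camera in the world. Camera axes: x right, y up, looking along -z (the intrinsics and any distortion apply to the point x, -y, -z); pixel columns grow to the right and rows downward; lengths in m; the calibration is good to about 2 mm. The wrist camera is an equidistant fisheye: a pixel r from the principal point sees the ray r / f radians off the axis. A picture is of the moment at which its call begins. There is no depth.
A pose or a line that the arm cannot do raises env.IKError and nothing moves.
- env.finish_job(): hands the job in; it is judged then, once.
Trained networks look in the newest picture that a camera, given by its name, has taken for a name from the list of things; names that differ only in an ending like _2 or _b are one class to them, and where a whole thing is asked for, a point or a joint stands for the part that bears it (a point fixed in the world has none). Each returns a list of dicts, best first, with "confidence" (0 to 1); they miss things now and then, are a little off and sometimes report something else, mostly with a low value. They report only what shows in the picture. A call takes as long as a camera call.
- models.look_for(camera, target): "position" ([column, row] in pixels, amid what is visible of it).
- models.silhouettes(camera, target): "region" (480x640 bool, what is visible of it) and "position" ([column, row] in pixels, amid what is visible of it).
The state is a dict: "time": time; "joint_positions": joint angles; "qvel": joint speeds; "effort": joint torques, N m; "ee_pos": TCP position; "ee_rot": TCP orientation; "contact_force": force on the tool from outside, world axes, zero at the start; "wrist_torque": the same for the moment, N m; "grip_width": finger opening in m; "finger_force": force on a finger pad.
Only numpy, scipy, OpenCV 4.12 (cv2) and the standard library are available. Lean on these libraries where they do the work, as an engineer would, in place of code of your own. Each camera call takes 0.05 s, during which the arm holds its last target. There are 200 camera calls.

## Working session

There is one attempt and no reset: what is moved stays moved. The work goes in short steps, each a Python script; the robot and the scene stay as the last script left them, time stands still between calls to the robot, and variables do not carry over. Pictures are saved under pics/ and viewed, at most 10 in all, crops included, and the job is handed in when it is done.

```bash
mkdir -p pics
cat > h.py <<'E'
import numpy as np, cv2
from workcell import env, effector, kinematics, vision, models
def ray(s,uv):
    u,v=uv
    a=np.array([(u-s['cx'])/s['fx'],(v-s['cy'])/s['fy'],1.])
    return np.array(s['xyz']), np.array(s['rotation'])@np.array([a[0],-a[1],-1.])
def onz(s,uv,z):
    o,d=ray(s,uv); return o+d*(z-o[2])/d[2]
def proj(s,p):
    c=np.array(s['rotation']).T@(np.array(p)-np.array(s['xyz']))
    return np.array([s['cx']+s['fx']*c[0]/-c[2], s['cy']-s['fy']*c[1]/-c[2]])
def save(s,n): cv2.imwrite('pics/'+n, s['img'][:,:,::-1])
E
python3 - <<'E'
from h import *
for c in ['scene','top']:
    s=vision.snapshot(c); save(s,c+'0.png'); print(c,s['xyz'],np.round(s['rotation'],3).tolist(),s['fx'],s['cx'],s['cy'])
    for t in ['vial_blue','vial_white','knob','photometer','carriage','timer','tube_rack_white','marker_red','tape_roll_pink']:
        r=models.look_for(c,t)
        for q in r[:2]: print(t,np.round(q['position'],1),round(q['confidence'],2), onz(s,q['position'],{'vial_blue':.07,'vial_white':.07,'knob':.034}.get(t,.03)).round(3))
st=env.state();print(st['time'],st['ee_pos'],st['grip_width'])
E
```

```text
scene [-0.02025717 -0.9859696   0.68377174] [[0.853, 0.268, -0.448], [-0.522, 0.4, -0.753], [-0.023, 0.876, 0.481]] 516.7843638155792 323.1787832321332 243.09490348818622
vial_blue [335.6 241.8] 0.63 [ 0.581 -0.037  0.07 ]
vial_blue [329.8 225. ] 0.4 [0.618 0.049 0.07 ]
vial_white [326.2 216.7] 0.61 [0.636 0.097 0.07 ]
knob [337.4 241.2] 0.86 [0.622 0.019 0.034]
photometer [336.8 250.1] 0.55 [ 0.598 -0.014  0.03 ]
photometer [339.8 240.6] 0.27 [0.633 0.024 0.03 ]
carriage [335.8 245.8] 0.77 [0.609 0.006 0.03 ]
carriage [459.5 335.7] 0.26 [ 0.614 -0.434  0.03 ]
timer [458.8 338. ] 0.56 [ 0.608 -0.439  0.03 ]
tube_rack_white [329.8 224.6] 0.65 [0.661 0.119 0.03 ]
marker_red [331.2 224.2] 0.65 [0.665 0.119 0.03 ]
marker_red [334.6 338.4] 0.51 [ 0.404 -0.307  0.03 ]
tape_roll_pink [409.7 345. ] 0.74 [ 0.515 -0.403  0.03 ]
tape_roll_pink [459.5 336.1] 0.39 [ 0.613 -0.435  0.03 ]
top [0.3596511  0.00932587 1.31705377] [[0.017, 0.987, -0.159], [-1.0, 0.017, -0.001], [0.002, 0.159, 0.987]] 522.7558392212284 321.0780707181913 247.79787642841487
knob [295.5 220.9] 0.97 [0.634 0.075 0.034]
knob [431.3 305.8] 0.24 [ 0.427 -0.262  0.034]
photometer [284.7 225.2] 0.95 [0.623 0.102 0.03 ]
carriage [296.1 225.4] 0.89 [0.623 0.074 0.03 ]
carriage [286.4 225.5] 0.36 [0.622 0.098 0.03 ]
timer [494.3 226.1] 0.81 [ 0.63  -0.424  0.03 ]
timer [295.8 220.2] 0.33 [0.636 0.075 0.03 ]
marker_red [434.1 305. ] 0.71 [ 0.43  -0.269  0.03 ]
tape_roll_pink [479.1 258.8] 0.67 [ 0.546 -0.383  0.03 ]
tape_roll_pink [294.4 221.6] 0.45 [0.633 0.078 0.03 ]
1.0 [ 0.15394922 -0.60572002  0.23130693] 0.08582400241088127
```

Run:
```python
import cv2,numpy as np
a=cv2.imread('pics/scene0.png')[160:310,240:440];b=cv2.imread('pics/top0.png')[140:290,190:390]
cv2.imwrite('pics/both.png',np.vstack([cv2.resize(a,None,fx=4,fy=4,interpolation=2)[:600]])) 
cv2.imwrite('pics/topc.png',cv2.resize(b,None,fx=4,fy=4,interpolation=2))
```

```text
(no output)
```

View pics/both.png

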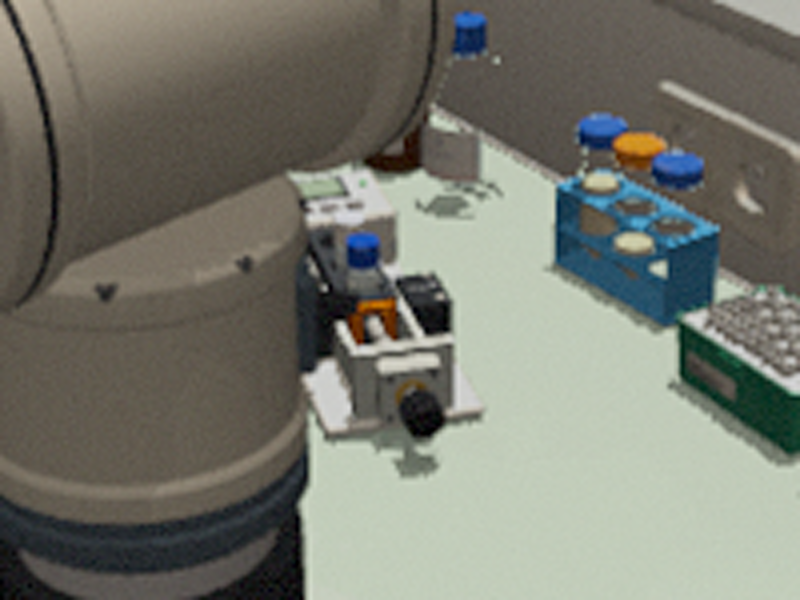

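View pics/topc.png

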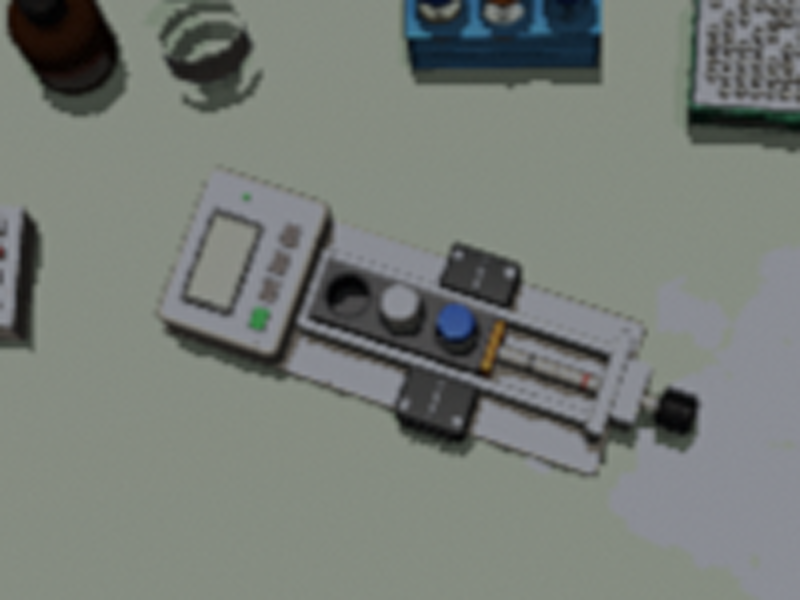

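View pics/scene0.png

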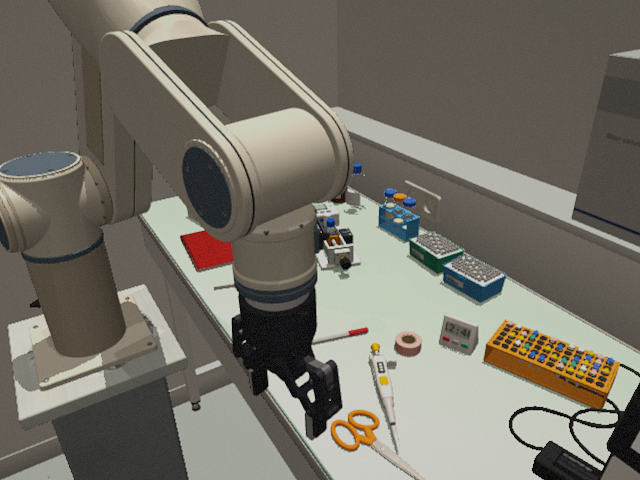

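The scene view shows the arm in front of the photometer. In the top picture the knob is at about (359.2, 242.7), the blue cap at (304.0, 220.5), the white cap at (290.3, 216.2), the rear well at (276.8, 213) and the red ring at (336.5, 235).

Run:
```python
from h import *
s=vision.snapshot('top')
im=s['img'].astype(int)
R,G,B=im[...,0],im[...,1],im[...,2]
def cen(m,x0,x1,y0,y1):
    k=np.zeros_like(m);k[y0:y1,x0:x1]=m[y0:y1,x0:x1];v,u=np.nonzero(k);return np.array([u.mean(),v.mean()]),len(u),(u.min(),u.max(),v.min(),v.max())
b=cen((B>R+50),295,312,212,230); print(b)
k=cen((R+G+B<130),350,368,234,252); print(k)
pb=onz(s,b[0],.084); pk=onz(s,k[0],.036); pw=onz(s,(290.3,216.2),.085); pr=onz(s,(276.8,213.),.051)
print(pb,pw,pr,pk)
for a,c in((pk,pb),(pk,pw),(pk,pr),(pb,pw)): d=(c-a)[:2];print(np.linalg.norm(d),np.degrees(np.arctan2(d[1],d[0])))
# electronics box / lamp dots as check of yaw
ax=(pr-pk)[:2];ax/=np.linalg.norm(ax);th=np.arctan2(ax[1],ax[0])
o=pb[:2]
x=np.array([ax[0],ax[1],0]);
# hover: tool y along photometer y -> tool x along +-ax
best=None
for sg in(1,-1):
    X=sg*x;Z=np.array([0,0,-1.]);Y=np.cross(Z,X);Rm=np.c_[X,Y,Z]
    q=kinematics.inverse_kinematics([*(o+0.0*ax),.25],Rm);print(sg,q)
```

```text
(array([303.47457627, 219.93220339]), 59, (np.int64(300), np.int64(307), np.int64(216), np.int64(224)))
(array([358.36263736, 242.93406593]), 91, (np.int64(353), np.int64(363), np.int64(238), np.int64(248)))
[0.6256177  0.05350917 0.084     ] [0.63404124 0.08542625 0.085     ] [0.64914598 0.12119936 0.051     ] [ 0.57991786 -0.0825058   0.036     ]
0.14348710170313694 71.42810204534638
0.17643841531498955 72.13621302580464
0.21514721929542188 71.22994339582901
0.033009936741170205 75.215623264962
1 [ 6.63693468e-02  4.07661102e-01  1.60732655e+00 -4.44089210e-16
  1.12660500e+00  3.93968635e-01]
-1 None
```

```bash
cat >> h.py <<'E'
def fray(s,uv):
    a=np.array([(uv[0]-s['cx'])/s['fx'],(uv[1]-s['cy'])/s['fy']]);t=np.linalg.norm(a)
    u=a/max(t,1e-9)*np.sin(t)
    return np.array(s['xyz']), np.array(s['rotation'])@np.array([u[0],-u[1],-np.cos(t)])
def fonz(s,uv,z):
    o,d=fray(s,uv); return o+d*(z-o[2])/d[2]
def fproj(s,p):
    c=np.array(s['rotation']).T@(np.array(p)-np.array(s['xyz']));d=np.array([c[0],-c[1],-c[2]])
    t=np.arctan2(np.hypot(d[0],d[1]),d[2]);e=d[:2]/np.hypot(d[0],d[1])
    return np.array([s['cx'],s['cy']])+t*e*np.array([s['fx'],s['fy']])
def rot(th):
    X=np.array([np.cos(th),np.sin(th),0]);Z=np.array([0,0,-1.]);return np.c_[X,np.cross(Z,X),Z]
E
python3 - <<'E'
from h import *
th=np.radians(71.4);ax=np.array([np.cos(th),np.sin(th)]);o=np.array([.6256,.0535])
env.move_pose([*o,.22],rot(th))
s=vision.snapshot('wrist');save(s,'w1.png');print(s['xyz'],s['fx'],s['cx'],s['cy'],np.round(s['rotation'],3).tolist(),env.state()['time'])
for n,d,z in(('front',0,.085),('mid',.036,.085),('rear',.072,.051),('knob',-.1435,.034),('bush',-.12,.034)): print(n,fproj(s,[*(o+d*ax),z]).round(1))
E
```

```text
[0.64974392 0.12174227 0.36389372] 371.64829954431775 323.29108326973875 242.78222528518677 [[0.947, 0.307, 0.092], [-0.32, 0.907, 0.272], [-0.0, -0.287, 0.958]] 3.95
front [322.  228.8]
mid [321.9 182.6]
rear [322.  134.9]
knob [322.5 349.8]
bush [322.5 330.6]
```

View pics/w1.png

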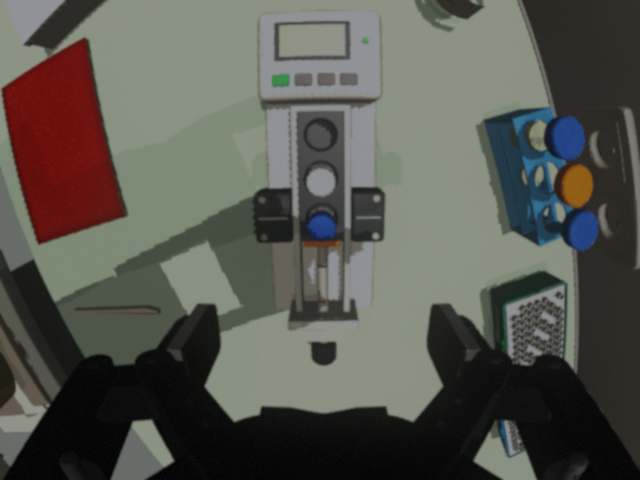

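The wrist view has the photometer upright: blue cap (321, 222), white cap (320, 181), rear well (320, 134), knob (323, 353). All lie within 2–6 px of the prediction. I'll refine with segmentation.

Run:
```python
from h import *
s=vision.snapshot('wrist');im=s['img'].astype(int);R,G,B=im[...,0],im[...,1],im[...,2]
def circ(m,x0,x1,y0,y1):
    k=np.zeros(m.shape,np.uint8);k[y0:y1,x0:x1]=m[y0:y1,x0:x1]
    c=max(cv2.findContours(k,0,2)[0],key=cv2.contourArea);(x,y),r=cv2.minEnclosingCircle(c);print('circ',round(x,1),round(y,1),round(r,1),cv2.boundingRect(c));return (x,y)
th=np.radians(71.4);ax=np.array([np.cos(th),np.sin(th)]);pr=np.array([-ax[1],ax[0]]);o=np.array([.6256,.0535])
def rep(n,uv,z):
    p=fonz(s,uv,z)[:2]-o;print(n,'along',(p@ax*1e3).round(1),'lat',(p@pr*1e3).round(1))
rep('white',circ((R>140)&(G>140)&(B>140),303,337,160,202),.085)
rep('blue',circ((B>R+60)&(B>130),300,342,200,245),.085)
rep('blueall',circ((B>R+40),300,342,200,245),.08)
rep('rear',circ((R+G+B<130),302,340,112,150),.045)
rep('knob',circ((R+G+B<120),305,345,338,370),.04)
for n,m in(('knob',1),):
  pass
for y in (310,): 
  print(im[y,280:365].sum(1).tolist())
for y in (140,170,200): print(y,im[y,285:360].sum(1).tolist())
```

```text
circ 320.5 181.8 11.9 (309, 170, 24, 24)
white along 36.6 lat 1.1
circ 322.0 224.5 10.6 (312, 217, 21, 13)
blue along 3.5 lat 0.0
circ 321.3 227.2 14.4 (307, 213, 29, 27)
blueall along 0.0 lat 0.6
circ 320.8 133.8 15.5 (308, 119, 29, 29)
rear along 73.0 lat 1.0
circ 323.0 350.6 12.6 (313, 343, 22, 21)
knob along -140.6 lat -0.5
[257, 262, 279, 282, 299, 330, 348, 353, 336, 289, 212, 158, 138, 135, 140, 153, 180, 218, 231, 233, 225, 203, 176, 145, 137, 143, 138, 139, 139, 141, 137, 140, 137, 139, 138, 140, 149, 165, 197, 238, 285, 317, 333, 334, 324, 313, 283, 238, 193, 164, 155, 162, 159, 160, 158, 158, 162, 159, 156, 159, 158, 164, 188, 256, 336, 376, 394, 385, 357, 293, 221, 176, 162, 165, 173, 208, 292, 374, 409, 414, 415, 414, 416, 414, 415]
140 [435, 440, 433, 412, 361, 328, 375, 420, 433, 421, 384, 319, 259, 230, 225, 225, 229, 226, 207, 175, 142, 132, 157, 195, 221, 229, 232, 234, 231, 231, 232, 232, 236, 237, 233, 237, 235, 237, 232, 235, 239, 236, 229, 224, 194, 155, 128, 121, 111, 110, 127, 161, 201, 229, 243, 244, 239, 236, 259, 330, 399, 428, 439, 438, 428, 407, 400, 418, 435, 439, 438, 439, 440, 440, 437]
170 [436, 437, 437, 429, 392, 343, 333, 392, 423, 430, 415, 383, 314, 250, 213, 209, 211, 211, 208, 202, 175, 145, 126, 133, 160, 191, 223, 278, 331, 363, 386, 405, 418, 428, 431, 431, 424, 422, 418, 417, 411, 397, 372, 343, 299, 250, 223, 185, 150, 125, 129, 161, 194, 216, 225, 219, 218, 220, 238, 309, 391, 424, 433, 432, 426, 408, 416, 430, 435, 436, 436, 436, 438, 437, 438]
200 [178, 171, 169, 158, 145, 135, 186, 300, 390, 425, 425, 420, 375, 297, 224, 188, 184, 184, 188, 187, 186, 188, 185, 189, 184, 189, 184, 184, 191, 190, 186, 188, 182, 188, 190, 192, 191, 191, 189, 190, 192, 191, 189, 190, 193, 193, 192, 190, 193, 192, 191, 192, 193, 196, 196, 194, 194, 196, 211, 291, 386, 423, 430, 422, 397, 321, 206, 137, 137, 157, 174, 184, 181, 182, 182]
```

```bash
cat >> h.py <<'E'
TH=np.radians(71.8);AX=np.array([np.cos(TH),np.sin(TH)]);PR=np.array([-AX[1],AX[0]])
_t=np.radians(71.4);O=np.array([.6256,.0535])+.0005*AX+.0003*PR
RM=rot(TH)
def at(s,z,l=0): return [*(O+s*AX+l*PR),z]
def rpt(n):
    st=env.state();f=np.array(st['contact_force']);p=np.array(st['ee_pos'])
    print(n,'t%.2f'%st['time'],'along %.1f lat %.1f z %.1f'%((p[:2]-O)@AX*1e3,(p[:2]-O)@PR*1e3,p[2]*1e3),'F ax %.1f lat %.1f z %.1f'%(f[:2]@AX,f[:2]@PR,f[2]),'w %.1f ff %.1f'%(st['grip_width']*1e3,st['finger_force']));return st
ZG=.056
E
python3 - <<'E'
from h import *
env.move_linear(at(0,ZG+.05),frame=RM,v=.2)
env.move_linear(at(0,ZG),v=.1);rpt('down')
effector.grasp(25);rpt('grasp')
env.move_linear(at(0,ZG+.01),v=.05);rpt('up10')
env.move_linear(at(0,ZG+.08),v=.15);rpt('up')
s=vision.snapshot('wrist');save(s,'w2.png')
E
```

```text
down t5.37 along 0.1 lat -0.2 z 56.1 F ax -0.6 lat -0.6 z -0.5 w 85.2 ff 0.0
grasp t5.97 along 0.1 lat -0.2 z 56.3 F ax 0.2 lat 0.4 z 2.4 w 21.1 ff 26.0
up10 t6.32 along 0.1 lat -0.3 z 66.5 F ax -0.5 lat 0.3 z -0.1 w 21.2 ff 25.8
up t6.93 along -0.2 lat 0.4 z 135.6 F ax -1.1 lat 0.4 z -0.5 w 20.8 ff 25.8
```

View pics/w2.png

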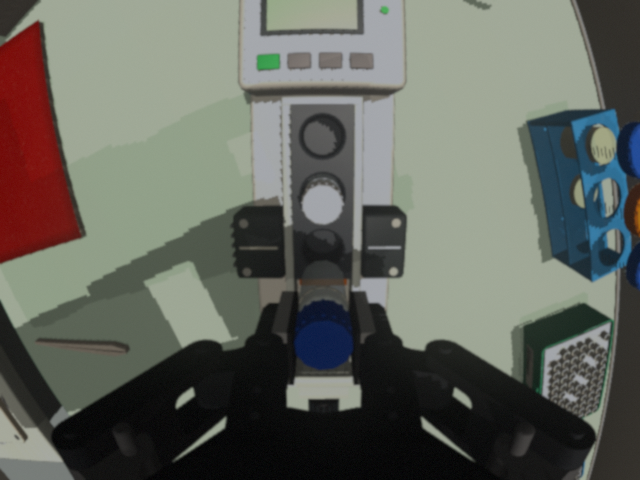

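The blue vial is held upright at (323, 335). The empty rear well is at (322, 136), the empty front well at (323, 242) and the white cap at (322, 201). I'll check these against my frame and then place.

```bash
cat >> h.py <<'E'
def lower(s,l=0,z0=None):
    z=ZG+.037
    env.move_linear(at(s,z,l),v=.15)
    for z in (ZG+.024,ZG+.010,ZG+.001):
        env.move_linear(at(s,z,l),v=.06); st=rpt('low')
        if np.linalg.norm(st['contact_force'])>10: print('CONTACT'); return False
    return True
E
python3 - <<'E'
from h import *
s=vision.snapshot('wrist')
for n,uv,z,d in(('rear',(322,136),.051,72),('front',(323,242),.051,0),('white',(322,201),.085,36)):
    p=fonz(s,uv,z)[:2]-O;print(n,(p@AX*1e3-d).round(1),(p@PR*1e3).round(1))
env.move_linear(at(.072,ZG+.08),v=.2);rpt('over')
if lower(.072):
    effector.ungrasp();rpt('rel')
    env.move_linear(at(.072,ZG+.05),v=.2)
    s=vision.snapshot('wrist');save(s,'w3.png')
E
```

```text
rear -0.2 1.1
front 4.9 0.5
white 1.7 0.9
over t7.54 along 72.1 lat 0.7 z 135.0 F ax -0.1 lat 0.5 z -0.4 w 20.9 ff 25.7
low t8.34 along 72.0 lat -0.0 z 80.0 F ax -0.2 lat 0.1 z -0.3 w 20.8 ff 26.2
low t8.72 along 71.8 lat 0.3 z 65.3 F ax -0.2 lat -0.8 z -0.6 w 21.0 ff 26.2
low t9.03 along 71.9 lat 0.1 z 56.6 F ax 0.5 lat 0.3 z -0.7 w 21.3 ff 26.2
rel t9.67 along 72.0 lat -0.0 z 57.0 F ax -0.2 lat -0.1 z 0.0 w 85.4 ff 0.0
```

Run:
```python
from h import *
env.move_linear(at(.036,ZG+.05),v=.2)
env.move_linear(at(.036,ZG),v=.1);rpt('down')
effector.grasp(25);rpt('grasp')
env.move_linear(at(.036,ZG+.042),v=.12);rpt('up')
env.move_linear(at(0,ZG+.042),v=.12)
if lower(0):
    effector.ungrasp();rpt('rel')
    env.move_linear(at(0,ZG+.06),v=.2)
    s=vision.snapshot('wrist');save(s,'w3.png')
```

```text
down t11.09 along 36.2 lat -0.0 z 55.8 F ax -0.3 lat -0.7 z 0.7 w 85.3 ff 0.0
grasp t11.69 along 36.1 lat -0.2 z 56.3 F ax -0.1 lat 0.3 z 3.5 w 21.1 ff 25.9
up t12.19 along 36.0 lat -0.0 z 98.2 F ax -1.0 lat 0.3 z -1.7 w 21.1 ff 25.7
low t13.26 along -0.1 lat 0.5 z 79.2 F ax -1.0 lat 0.2 z -0.0 w 21.3 ff 25.7
low t13.64 along -0.2 lat 0.4 z 65.4 F ax 0.7 lat 0.2 z 0.5 w 21.2 ff 25.7
low t13.94 along -0.1 lat 0.2 z 56.7 F ax -0.0 lat -0.8 z 0.8 w 21.2 ff 25.5
rel t14.58 along 0.0 lat 0.0 z 57.0 F ax -0.0 lat -0.0 z -0.9 w 85.4 ff 0.0
```

View pics/w3.png

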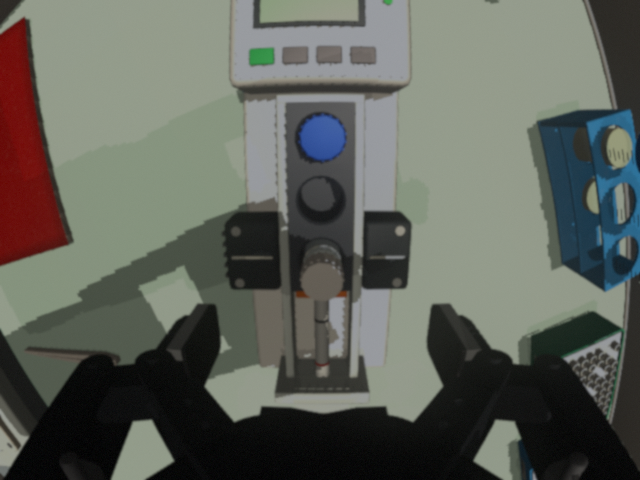

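The white vial is now in the front well (322, 275), blue is in the rear well (322, 137) and the middle well is empty (322, 198). Blue goes to the middle well next.

Run:
```python
from h import *
env.move_linear(at(.072,ZG+.06),v=.2)
env.move_linear(at(.072,ZG),v=.1);rpt('down')
effector.grasp(25);rpt('grasp')
env.move_linear(at(.072,ZG+.042),v=.12);rpt('up')
env.move_linear(at(.036,ZG+.042),v=.12)
if lower(.036):
    effector.ungrasp();rpt('rel')
    env.move_linear(at(.036,ZG+.09),v=.2)
    s=vision.snapshot('wrist');im=s['img'].astype(int);R,G,B=im[...,0],im[...,1],im[...,2]
    env.move_linear(at(-.07,ZG+.12),v=.2)
    env.sleep(.2);s=vision.snapshot('wrist');save(s,'w4.png');rpt('hover')
    for n,p in(('knob',at(-.1435,.034)),('face',at(-.12,.034)),('white',at(0,.085)),('blue',at(.036,.085))): print(n,fproj(s,p).round(1))
```

```text
down t16.33 along 72.0 lat -0.3 z 56.1 F ax -0.0 lat 0.3 z 0.4 w 85.4 ff 0.0
grasp t16.93 along 72.1 lat -0.1 z 56.4 F ax -0.2 lat 0.4 z 3.3 w 21.2 ff 24.9
up t17.43 along 72.0 lat -0.0 z 98.3 F ax 0.1 lat 0.1 z -0.9 w 21.2 ff 24.6
low t18.50 along 35.9 lat 0.5 z 79.2 F ax 0.1 lat -0.0 z -0.7 w 21.6 ff 24.8
low t18.88 along 35.8 lat 0.3 z 65.4 F ax 0.6 lat -0.0 z -0.3 w 21.3 ff 24.7
low t19.18 along 35.9 lat 0.0 z 56.7 F ax -0.3 lat 0.5 z -0.8 w 21.1 ff 24.7
rel t19.82 along 36.0 lat -0.0 z 57.1 F ax 0.3 lat 0.5 z 0.2 w 85.1 ff 0.0
hover t21.42 along -69.1 lat 0.2 z 175.5 F ax 0.6 lat -0.3 z 0.2 w 85.4 ff 0.0
knob [322.9 311.9]
face [322.9 287. ]
white [322.9 141.1]
blue [323.   84.3]
```

View pics/w4.png

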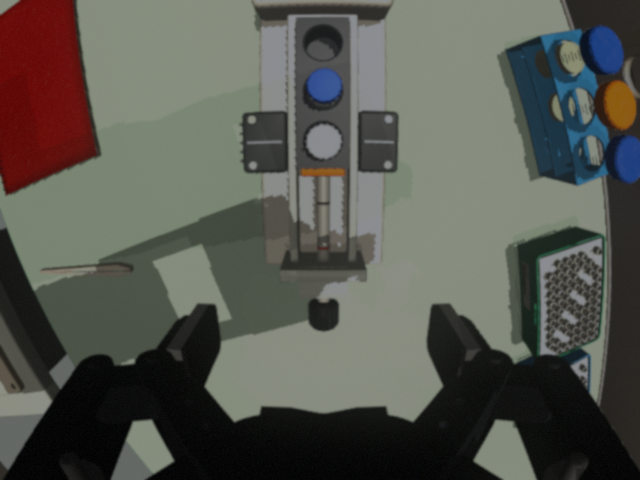

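The white vial is in front (323, 141), blue is in the middle (324, 88) and the rear well is empty (322, 42). The knob at (323, 313) matches the prediction (323, 312).

Run:
```python
from h import *
env.move_linear(at(-.1435,.11),frame=RM,v=.2)
env.move_linear(at(-.1435,.015),v=.1);rpt('down')
effector.grasp(40);env.sleep(.2)
for i in range(3): rpt('grasp');env.sleep(.1)
```

```text
down t23.16 along -143.4 lat -0.5 z 15.5 F ax 0.1 lat 0.6 z 0.1 w 85.2 ff 0.0
grasp t23.94 along -143.5 lat -0.0 z 15.1 F ax -1.6 lat 0.9 z 2.6 w 23.7 ff 39.0
grasp t24.04 along -143.6 lat 0.0 z 15.0 F ax -0.0 lat 0.6 z 3.1 w 24.0 ff 39.0
grasp t24.14 along -143.5 lat -0.0 z 15.0 F ax -0.7 lat 0.5 z 3.2 w 23.7 ff 39.0
```

```bash
python3 - <<'E'
from h import *
l=0;z=.0152
for d in (.004,.010,.018,.026,.033):
    env.move_linear(at(-.1435-d,z,l),v=.03);st=rpt('pull %.0f'%(d*1e3))
    f=np.array(st['contact_force'])
    if np.linalg.norm(f)>20: print('STOP');break
s=vision.snapshot('wrist');save(s,'w5.png')
s=vision.snapshot('top');save(s,'t5.png')
E
python3 - <<'E'
import cv2,numpy as np
a=cv2.imread('pics/w5.png');b=cv2.imread('pics/t5.png')
cv2.imwrite('pics/c5.png',np.hstack([cv2.resize(a[150:350,260:390],None,fx=3,fy=3,interpolation=2),cv2.resize(b[195:275,270:375],(400,600//2),interpolation=2).repeat(2,0)]))
E
```

```text
pull 4 t24.52 along -147.5 lat -0.0 z 15.2 F ax 2.1 lat 1.3 z 1.0 w 23.8 ff 39.1
pull 10 t24.88 along -153.7 lat -0.0 z 15.2 F ax 1.8 lat 0.8 z 1.7 w 24.0 ff 39.1
pull 18 t25.29 along -161.6 lat 0.0 z 15.2 F ax 3.3 lat 0.5 z 2.1 w 23.6 ff 39.1
pull 26 t25.71 along -169.5 lat -0.0 z 15.2 F ax 3.9 lat -0.0 z 0.7 w 23.6 ff 39.1
pull 33 t26.09 along -176.4 lat -0.0 z 15.2 F ax 4.0 lat 1.3 z 1.8 w 23.9 ff 39.1
```

View pics/c5.png

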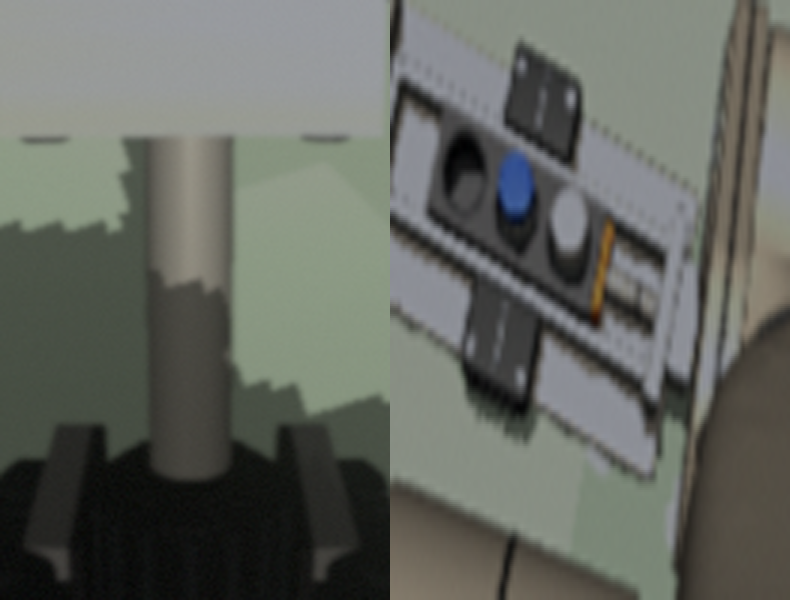

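The wrist crop shows the rod straight and about 10 mm thick, entering the knob at about (323, 308), with the bushing hidden by the plate. The top crop shows blue nearly at the beam line. I'll finish the pull to 36 mm and measure.

Run:
```python
from h import *
env.move_linear(at(-.1435-.036,.0152),v=.02);env.sleep(.3);rpt('pull36')
t=vision.snapshot('top');save(t,'t6.png');im=t['img'].astype(int);R,G,B=im[...,0],im[...,1],im[...,2]
v,u=np.nonzero((B>R+50)[205:235,290:318]);uv=(u.mean()+290,v.mean()+205);print('blue now',uv,'at start 303.47,219.93; n',len(u))
s=vision.snapshot('wrist');save(s,'w6.png')
col=s['img'][:,318:329].sum(2).mean(1);print([int(x) for x in col[295:320]])
for r in (305,308,311):
    print(r,((fonz(s,(323,r),.039)[:2]-O)@AX*1e3).round(1))
a=cv2.resize(t['img'][195:275,270:375,::-1],None,fx=7,fy=7,interpolation=2);cv2.imwrite('pics/c6.png',a)
```

```text
pull36 t26.79 along -179.3 lat -0.0 z 15.2 F ax 4.8 lat 0.7 z 1.2 w 23.8 ff 39.1
blue now (np.float64(303.88524590163934), np.float64(219.49180327868854)) at start 303.47,219.93; n 61
[197, 197, 195, 197, 196, 195, 196, 196, 195, 195, 195, 195, 192, 180, 145, 93, 51, 38, 40, 38, 41, 42, 40, 38, 43]
305 -165.5
308 -166.7
311 -167.9
```

View pics/c6.png

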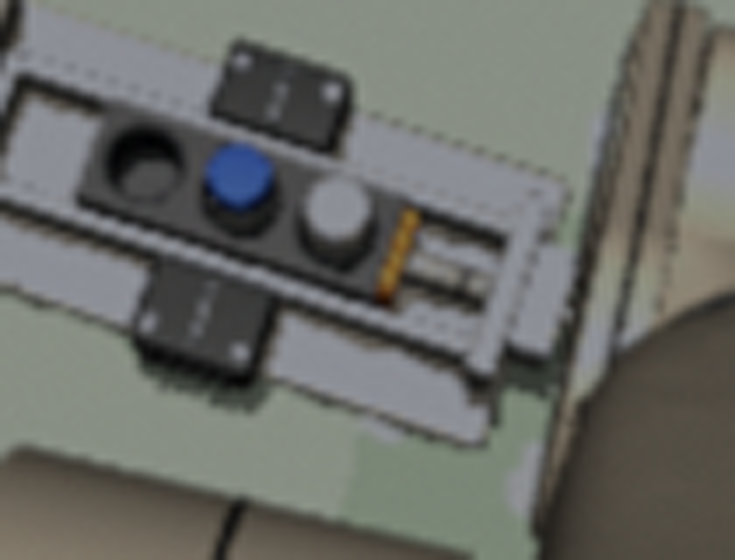

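Run:
```python
from h import *
for n in('w5','w6'):
    c=cv2.imread(f'pics/{n}.png')[:,318:329].sum(2).mean(1);print(n,[int(x) for x in c[304:314]])
# scene camera: anything of the red ring visible?
s=vision.snapshot('scene');save(s,'s7.png')
c=proj(s,at(-.12,.034));print(c,models.look_for('scene','red_ring')[:1])
x,y=map(int,c);cv2.imwrite('pics/c7.png',cv2.resize(s['img'][y-40:y+40,x-50:x+50,::-1],None,fx=7,fy=7,interpolation=2))
```

```text
w5 [196, 196, 196, 193, 182, 147, 95, 50, 41, 36]
w6 [195, 195, 195, 192, 180, 145, 93, 51, 38, 40]
[343.20382633 257.40329823] [{'position': [330.0, 236.8], 'confidence': 0.56}]
```

View pics/c7.png

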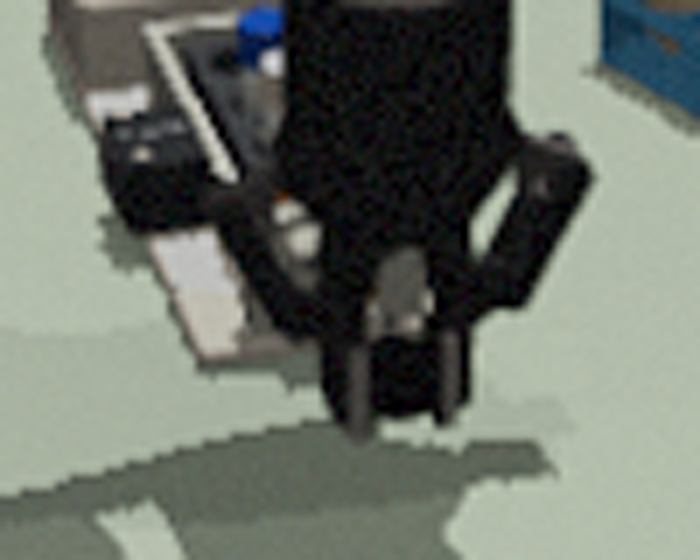

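The scene crop shows the knob held between the fingers; the gripper hides the bushing. The knob edge sits at the same wrist pixel before and after the last pull, so it did not slip, and the travel is 36 mm. I'm handing in.

Run:
```python
from h import *
rpt('end');print(env.finish_job())
```

```text
end t26.99 along -179.3 lat -0.0 z 15.2 F ax 5.1 lat 1.6 z 1.3 w 23.8 ff 39.1
the job is handed in; nothing more can be done
None
```

I handed the job in at 27 s: white vial in the front well, blue in the middle, rear empty, and the knob held with the rod drawn out about 36 mm. That figure comes from the arm's travel with no grip slip and the blue vial's position at the beam; the red ring itself was hidden from the cameras.

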